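Vent a media bottle for the steriliser

ROBOT

A 7-joint arm with a two-finger parallel gripper is mounted at the origin on the work surface; the furniture and walls round the work are solid. World frame = base frame: x ahead of the robot, y to its left, z up, the work surface at z = 0. Lengths are in m, angles in rad, forces in N, time in s.
With the tool pointing down it reaches from about 0.4 to 0.9 m from the base axis. Payload 5.6 kg.
Tool frame: the origin (TCP) lies at the very end of the fingers, on their centre line; the grasp point (between the pads) lies 19 mm behind it (env.pinch_z is the distance from the TCP to the grasp point, in m); z points along the fingers, y is the line along which they close (so a half turn about z gives the same grasp; the last joint's range is limited). The gripper opens to 92 mm and grips with 3 to 60 N. Pads are 20 mm wide; open, the fingers measure 128 mm over their backs; the gripper's body (75 mm by 189 mm) begins 69 mm behind the grasp point.
Start: joints at [-1.205, 0.468, -0.012, 1.603, 0.006, 1.071, -0.056], TCP at [0.258, 0.596, 0.215] pointing down, gripper open.
Joint ranges: [-2.53, 2.53], [-0.31, 2.02], [-1.57, 1.55], [0.28, 2.44], [-1.29, 4.43], [0.15, 1.84], [-2.92, 2.92]. Speed limits (rad/s): [2.57, 2.57, 3.14, 3.14, 3.14, 3.14, 3.14].

INTERFACE

Orientations are given as a rotation vector (axis times angle).
In Python, from workcell import env gives the robot as it stands. The module is installed in compiled form; this text tells all that it offers.
- The arm moves only by the tool move_arm, never from a script. Its argument "steps" is a list of rows, each a list of 3 entries, a list of its own where there are three numbers: the shift along the tool's x, y, z each as a share of 0.5 m, from -1 to 1, then the turn, a rotation vector about the tool's x, y, z each as a share of 1.5 rad, from -1 to 1, then the closure, from -1 (fully open) to 1 (shut). A call has 1 to 8 rows; each row shifts and turns the commanded pose from where the row before left it, along the tool's axes as they then stand; what a row does not reach is not made up. A row lasts 1/10 s, in which the tool goes at most 50 mm and 8.59 degrees, less where a joint would pass 70% of its speed; a pose out of reach is approached as far as the arm can. A call with a number of a shift or a turn outside -1 to 1 is refused whole. A call with a gripper value outside its range is refused whole. The fingers move at their own pace and stop on an object; the grip force is fixed at half the most. Time passes only in rows, so rows that do not move let the fingers close. It gives the time, the measured TCP pose, the force, the opening and the grip force at its end, in the units of the state.
- env.state(): the state, without advancing time (a new reading comes with each control period).
- env.snapshot(name): name is "scene" or "top"; returns the picture (400x640x3 uint8, red, green, blue); there is no depth.
- env.camera_info(name): a dict with "fx", "fy", "cx", "cy" (pixels), "R" (3x3) and "t" (3): a world point X has camera coordinates R X + t. Camera axes: x right, y down, z forward; pixel columns grow to the right and rows downward; lengths in m; the calibration is good to about 2 mm. A picture is of the moment at which its call begins. camera_info takes no time and is no camera call.
- env.finish_job(): hands the job in; it is judged then, once.
Trained networks look in the newest picture that a camera, given by its name, has taken for a name from the list of things; names that differ only in an ending like _2 or _b are one class to them, and where a whole thing is asked for, a point or a joint stands for the part that bears it (a point fixed in the world has none). Each returns a list of dicts, best first, with "p" (0 to 1); they miss things now and then, are a little off and sometimes report something else, mostly with a low value. They report only what shows in the picture. A call takes as long as a camera call. They do not tell look-alikes from the thing itself.
- env.boxes_of(camera, name): "position" ([x, y, z] in m, in the coordinates of the camera as it stood for that picture, good to about 4 mm: the middle of the surface that is visible of it).
- env.trace(camera, name): "pixels" (400x640 bool, what is visible of it).
- env.spot_point(camera, name): "position" ([x, y, z] in m, in the coordinates of the camera as it stood for that picture, good to about 4 mm: a listed point, or the origin of a listed thing).
The state is a dict: "clock": time; "joint_pos": joint angles; "qvel": joint speeds; "effort": joint torques, N m; "tool_pos": TCP position; "tcp_rot": TCP orientation; "force": force on the tool from outside, world axes, zero at the start; "torque": the same for the moment, N m; "gripper_width": opening from 0.0 (shut) to 1.0 (fully open); "finger_force": force on a finger pad.
Only numpy, scipy, OpenCV 4.12 (cv2) and the standard library are available. Lean on these libraries where they do the work, as an engineer would, in place of code of your own. Each camera call takes 0.05 s, during which the arm holds its last target. There are 200 camera calls.

TASK

Get the glass bottle on the steel carrier ready for the steriliser. First lift the empty steel can with the bow handle off the carrier and stand it upright on the bare worktop close beside the carrier, and let go of it. Then screw the bottle's cap down clockwise until it bottoms out, back it off a quarter turn so that it can vent, and finish while still holding the cap there in the gripper; leave all the other things where they are.

Things in the scene. Friction and masses are not known exactly. Their poses are not given: they have to be found in the camera images.
- carrier_deck (a point): Centre of the top of the carrier's deck, 16 mm above the worktop. The worktop to the left of the carrier (world +y) is bare from its edge out to 0.25 m from this point.
- carrier: Heavy steel tray on feet, does not move, any yaw; origin on the worktop under its centre. 116 x 216 mm (own x by y), with a wire rim 15 mm above the deck. On its own y axis the bottle is clamped upright in a collar 55 mm towards +y, and the can stands about 52 mm towards -y (up to 12 mm off in x).
- bottle_cap: Screw cap on the clamped bottle, 36 mm in diameter, 23 mm high, ribbed side; origin at the centre of its underside, z up the screw axis. Only started on its thread; fully home its underside is 104 mm above the worktop; sinks 4 mm a turn. Below: bottle neck 34 mm and glass shoulder 55 mm in diameter, the shoulder 89 mm above the worktop. The bottle cannot turn.
- cap_centre (a point): Centre of the cap, half-way up (11.5 mm above its underside), on the screw axis.
- cap_turn (a joint): How far the cap is screwed on, rad: grows clockwise seen from above; 0 just started, 2.6 bottomed out (a hard stop); it stays where it is left and turns with about 0.06 N m. It starts 1.6 to 2.4 rad short of the stop, so more than one grasp may be needed.
- can: Empty steel can, 68 mm in diameter, 80 mm high to the rim, 0.2 to 0.4 kg, loose; origin at the centre of its underside. Its fixed bow handle runs across the mouth along its own y axis.
- can_centre (a point): Centre of the can on its axis, 40 mm above its underside.
- can_handle (a point): Middle of the bow handle's level top bar: a round bar 10 mm thick, straight for 48 mm along the can's own y axis, its centre line 122 mm above the can's underside and 42 mm above the rim.
- timer: Bystander: small timer lying flat, 62 x 62 x 16 mm; origin at its underside.
- petri: Bystander: petri dish, 60 mm in diameter, 14 mm high; origin at its underside.
- white_bottle: Bystander: small white bottle, 42 mm in diameter, 71 mm high; origin at its underside.
- spare_cap: Bystander: a spare screw cap lying on the worktop, 36 mm in diameter, 23 mm high; origin at its underside.
- blue_top_bottle: Bystander: white bottle with a wide screw top, 48 mm in diameter, 83 mm high; origin at its underside.
Things that resemble listed ones, but are neither listed nor needed, are in the scene too. What is shaped like the can but pink or red is not meant.

How it is judged:
On the way, in this order (a step that is already met when the one before it is completed fails the run):
1. the can is lifted upright clear of the carrier's rim (height (world z) of can_centre above 0.078 m and angle between can's own z axis and vertical below 0.35 rad), for 0.1 s.
2. the can stands upright on the worktop beside the carrier and is let go (height (world z) of can_centre between 0.034 and 0.046 m and angle between can's own z axis and vertical below 0.1 rad and horizontal distance between can_centre and carrier_deck below 0.32 m and linear speed of can below 0.03 m/s and contact force between the fingers and can below 0.1 N), for 0.2 s.
3. the cap is screwed on until it bottoms out (value of joint cap_turn above 2.52 rad), for 0.1 s.
At the end, for the whole second after the job is handed in: The cap, after it has bottomed out, is backed off a quarter turn (90 degrees, give or take 20) and still, with the fingers still gripping it (more than 2 N); the can stands upright and at rest on the worktop, released, its axis within 0.32 m of the carrier's centre (all of step 2 and value of joint cap_turn between 0.68 and 1.38 rad and velocity of joint cap_turn between -0.1 and 0.1 rad/s and contact force between the fingers and bottle_cap above 2 N); the arm keeps its last pose, push and grip.
It fails at once if the can is tipped (angle between can's own z axis and vertical above 0.6 rad).
It fails at once if a bystander is disturbed (distance of any of timer, petri, white_bottle, spare_cap, blue_top_bottle from where it was at the start of the episode above 0.03 m).
It also fails if it takes over 72 s, if anything falls off the work surface, if the arm or the gripper's body presses on something with over 40 N, if the wrist force passes 120 N, or if a joint passes its speed limit or range.

## Working session

There is one attempt and no reset: what is moved stays moved. The work goes in short steps, Python scripts to look and compute and a tool call to move; the robot and the scene stay as the last step left them, time stands still between calls to the robot, and variables do not carry over. Pictures are saved under pics/ and viewed, at most 10 in all, crops included, and the job is handed in when it is done.

Besides the shell and the picture viewer there is one more tool, called after "Emit:" as a command line: name --argument value ..., lists and objects as JSON in quotes. move_arm: Moves the arm, as the interface text tells. Its arguments: {"type":"object","properties":{"steps":{"type":"array"}},"required":["steps"]}

```bash
mkdir -p pics
cat > h.py <<'E'
import numpy as np, cv2
from workcell import env
from scipy.spatial.transform import Rotation as Rn
def world(c,p):
    i=env.camera_info(c); return np.array(i["R"]).T@(np.array(p)-np.array(i["t"]))
def pix(c,X):
    i=env.camera_info(c); q=np.array(i["R"])@np.array(X)+np.array(i["t"]); return [round(i["fx"]*q[0]/q[2]+i["cx"]),round(i["fy"]*q[1]/q[2]+i["cy"])]
def snap(c,n):
    im=env.snapshot(c); cv2.imwrite(f"pics/{n}.png",im[:,:,::-1]); return im
def spots(c,names):
    for n in names:
        for d in env.spot_point(c,n)[:4]:
            w=world(c,d["position"]); print(c,n,round(d["p"],2),w.round(4),pix(c,w))
E
python3 - <<'E'
from h import *
snap("scene","s0");snap("top","t0")
for c in("scene","top"): spots(c,["carrier","carrier_deck","bottle_cap","cap_centre","can","can_handle","can_centre"])
spots("top",["timer","petri","white_bottle","spare_cap","blue_top_bottle"])
s=env.state();print(s["tool_pos"],s["tcp_rot"],s["clock"],env.pinch_z,s["force"])
E
```

```text
scene carrier 0.87 [ 5.412e-01 -1.150e-02  4.000e-04] [344, 235]
scene carrier_deck 0.75 [ 0.5409 -0.0109  0.0192] [344, 229]
scene bottle_cap 0.76 [ 0.5885 -0.0031  0.1089] [359, 193]
scene cap_centre 0.63 [ 0.5921 -0.0028  0.117 ] [360, 190]
scene cap_centre 0.54 [ 0.4845 -0.0156  0.0568] [328, 229]
scene can 0.96 [ 0.4915 -0.0129  0.0149] [329, 239]
scene can 0.9 [ 0.6192  0.1653 -0.0013] [325, 189]
scene can 0.64 [ 0.5482 -0.1635  0.0011] [388, 271]
scene can_handle 0.73 [ 0.4863 -0.0135  0.1386] [329, 202]
scene can_handle 0.69 [ 0.5484 -0.1629  0.1183] [394, 235]
scene can_handle 0.67 [0.6198 0.1583 0.1171] [328, 155]
scene can_centre 0.98 [ 0.5493 -0.1678  0.0401] [391, 260]
scene can_centre 0.92 [0.6204 0.1577 0.0401] [327, 178]
scene can_centre 0.78 [ 0.4844 -0.014   0.0555] [327, 229]
top carrier 0.91 [ 0.5327 -0.0087  0.002 ] [331, 183]
top carrier 0.65 [ 0.4868 -0.0141  0.138 ] [336, 192]
top carrier_deck 0.77 [ 0.5365 -0.0092  0.0205] [332, 180]
top bottle_cap 0.49 [0.593  0.0009 0.1052] [328, 153]
top cap_centre 0.63 [ 0.5883 -0.0016  0.1195] [329, 153]
top can 0.67 [ 0
[... 241 characters left out ...]
top can_handle 0.6 [ 0.4836 -0.0161  0.1362] [336, 194]
top can_centre 0.9 [0.6119 0.1639 0.0362] [267, 153]
top can_centre 0.88 [ 0.5493 -0.1658  0.0453] [391, 172]
top can_centre 0.61 [ 0.4845 -0.0163  0.0543] [335, 197]
top timer 0.77 [ 0.3805 -0.2562  0.0028] [424, 236]
top petri 0.61 [0.4144 0.3572 0.0016] [197, 229]
top white_bottle 0.65 [ 0.5382 -0.0089  0.0162] [332, 180]
top white_bottle 0.64 [ 0.5613 -0.297  -0.0038] [435, 170]
top spare_cap 0.54 [ 4.801e-01 -2.834e-01  1.000e-04] [432, 199]
top blue_top_bottle 0.61 [ 0.6115  0.3349 -0.004 ] [207, 158]
[0.25844067 0.5964405  0.21462258] [6.37795107e-01 3.07611509e+00 1.15746903e-04] 1.05 0.0187 [-0.89476755 -0.4595032  -0.36151057]
```

View pics/s0.png

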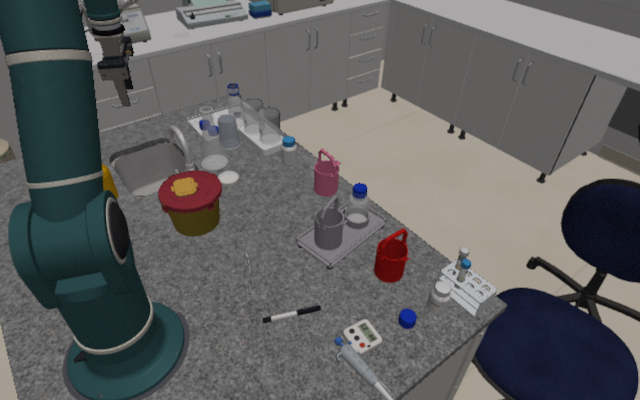

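View pics/t0.png

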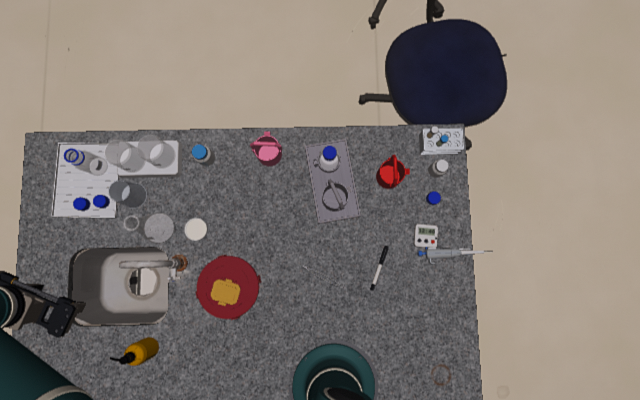

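The three can shapes in the scene picture are grey at (329,229), pink at (327,178) and red at (391,260). The grey one standing on the carrier fits, because it is steel-coloured and on the deck. I'll confirm that in an enlarged crop and measure the handle direction.

Run:
```python
from h import *
im=cv2.imread("pics/t0.png")[130:230,250:420]
a=cv2.resize(im,None,fx=4,fy=4,interpolation=cv2.INTER_CUBIC)
b=cv2.imread("pics/s0.png")[150:270,285:425]
b=cv2.resize(b,None,fx=4,fy=4,interpolation=cv2.INTER_CUBIC)
cv2.imwrite("pics/c1.png",a); cv2.imwrite("pics/c2.png",b)
# pixel -> plane z world
def back(c,u,v,z):
    i=env.camera_info(c);R=np.array(i["R"]);C=-R.T@np.array(i["t"]);d=R.T@np.array([(u-i["cx"])/i["fx"],(v-i["cy"])/i["fy"],1]);return C+d*(z-C[2])/d[2]
for uv in [(307,144),(346,138),(359,216),(318,223)]: print(back("top",*uv,0.025).round(3))
i=env.camera_info("top");print(-np.array(i["R"]).T@np.array(i["t"]))
for n in["can_handle","can"]:
  for d in env.trace("top",n)[:4]:
    m=d["pixels"].astype(np.uint8); r=np.argwhere(m);print(n,d["p"],len(r),r.mean(0)[::-1])
```

```text
[0.637 0.056 0.025]
[ 0.652 -0.051  0.025]
[ 0.437 -0.079  0.025]
[0.421 0.031 0.025]
[0.33469241 0.02924648 1.22953165]
can_handle 0.98 664 [335.00903614 196.09487952]
can_handle 0.97 706 [267.48725212 150.18696884]
can_handle 0.57 693 [391.0995671  173.06060606]
can 0.92 691 [335.03039074 195.67727931]
can 0.86 723 [391.16735823 173.34301521]
can 0.6 724 [267.25138122 149.82734807]
```

View pics/c1.png

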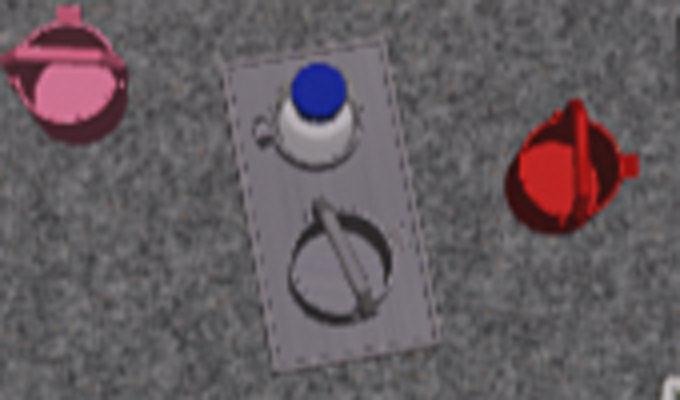

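View pics/c2.png

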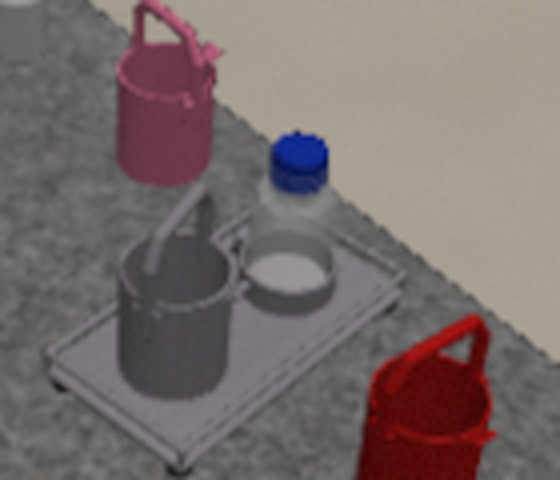

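The crop confirms the grey can on the carrier, with its handle running in the crop from about (328,215) to (362,290), roughly 24° from world x towards +y. The carrier's yaw is about 7°. First I'll move above the can.

Emit:
move_arm --steps '[[[-0.064,-0.067,0],[0,0,0],-1],[[-0.064,-0.067,0],[0,0,0],-1],[[-0.064,-0.067,0],[0,0,0],-1],[[-0.064,-0.067,0],[0,0,0],-1],[[-0.064,-0.067,0],[0,0,0],-1],[[-0.064,-0.067,0],[0,0,0],-1],[[-0.064,-0.067,0],[0,0,0],-1]]'

```text
clock: 1.85
tool_pos: [0.3712, 0.2905, 0.2149]
tcp_rot: [0.638, 3.076, 0.001]
force: [1.0, 0.1, -0.1]
gripper_width: 1.002
finger_force: 0.0
```

Emit:
move_arm --steps '[[[-0.064,-0.067,0],[0,0,0],-1],[[-0.064,-0.067,0],[0,0,0],-1],[[-0.064,-0.067,0],[0,0,0],-1],[[-0.064,-0.067,0],[0,0,0],-1],[[-0.064,-0.067,0],[0,0,0],-1],[[-0.064,-0.067,0],[0,0,0],-1],[[-0.064,-0.067,0],[0,0,0],-1]]'

```text
clock: 2.55
tool_pos: [0.4835, -0.0138, 0.2151]
tcp_rot: [0.637, 3.075, 0.001]
force: [0.7, 1.1, -1.4]
gripper_width: 1.001
finger_force: 0.0
```

Emit:
move_arm --steps '[[[0,0,0],[0,0,-0.1],-1],[[0,0,0],[0,0,-0.1],-1],[[0,0,0],[0,0,-0.1],-1],[[0,0,0],[0,0,-0.1],-1],[[0,0,0],[0,0,-0.1],-1],[[0,0,0],[0,0,-0.06],-1],[[0,0,0],[0,0,0],-1]]'

```text
clock: 3.25
tool_pos: [0.4831, -0.0121, 0.2148]
tcp_rot: [-0.672, 3.068, 0.0]
force: [-0.7, 0.1, 0.2]
gripper_width: 0.999
finger_force: 0.0
```

```bash
cat >> h.py <<'E'
def plan(tgt,ydeg):
    s=env.state();R=Rn.from_rotvec(s["tcp_rot"]).as_matrix();d=np.array(tgt)-s["tool_pos"]
    ya=np.degrees(np.arctan2(R[1,1],R[0,1]));e=(ydeg-ya+90)%180-90
    print("pos",s["tool_pos"].round(4),"yaw",ya.round(1),"z",R[:,2].round(3),"shift",(R.T@d/0.5).round(4),"turn z",round(-np.radians(e)/1.5,3),"F",np.round(s["force"],1),"T",np.round(s["torque"],2),"w",s["gripper_width"],"ff",s["finger_force"],"t",s["clock"],"j7",s["joint_pos"][6])
E
python3 - <<'E'
from h import *
plan([.485,-.015,.119],114.4)
snap("top","t1");snap("scene","s1")
for c in("top","scene"): spots(c,["can_handle","cap_centre"])
im=cv2.imread("pics/s1.png")[120:270,260:430]
cv2.imwrite("pics/c3.png",cv2.resize(im,None,fx=4,fy=4,interpolation=cv2.INTER_CUBIC))
E
```

```text
pos [ 0.4831 -0.0121  0.2148] yaw 114.7 z [ 0.  0. -1.] shift [-0.0009 -0.0069  0.1915] turn z 0.004 F [-0.7  0.1  0.2] T [0.06 0.   0.  ] w 0.9985226698421947 ff 0.0 t 3.25 j7 2.016716477707997
top can_handle 0.72 [0.6188 0.1593 0.1208] [265, 143]
top can_handle 0.69 [ 0.5467 -0.1641  0.125 ] [395, 168]
scene can_handle 0.75 [ 0.5484 -0.1627  0.1205] [394, 234]
scene can_handle 0.74 [ 0.4884 -0.0142  0.1348] [330, 203]
scene can_handle 0.69 [0.6244 0.161  0.1221] [329, 153]
scene cap_centre 0.43 [ 0.59   -0.0022  0.1188] [359, 190]
```

View pics/c3.png

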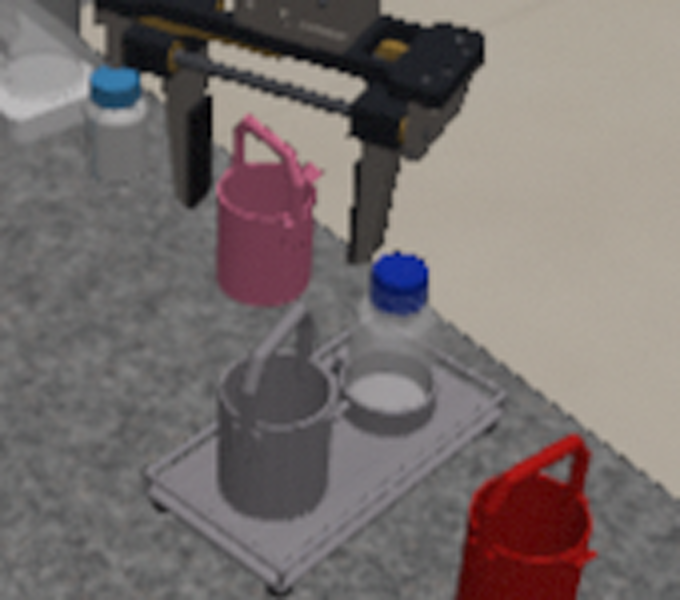

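The gripper straddles the grey can's handle (crop around (275,350)) from above. I'll descend, grip and lift.

Emit:
move_arm --steps '[[[0,-0.006,0.05],[0,0,0],-1],[[0,0,0.05],[0,0,0],-1],[[0,0,0.05],[0,0,0],-1],[[0,0,0.041],[0,0,0],-1],[[0,0,0],[0,0,0],-1],[[0,0,0],[0,0,0],1],[[0,0,0],[0,0,0],1],[[0,0,0],[0,0,0],1]]'

```text
clock: 4.35
tool_pos: [0.4851, -0.0147, 0.1202]
tcp_rot: [-0.671, 3.067, -0.0]
force: [0.0, 0.9, -0.4]
gripper_width: 0.763
finger_force: 0.0
```

Emit:
move_arm --steps '[[[0,0,0],[0,0,0],1],[[0,0,0],[0,0,0],1],[[0,0,0],[0,0,0],1],[[0,0,0],[0,0,0],1],[[0,0,0],[0,0,0],1]]'

```text
clock: 4.85
tool_pos: [0.4843, -0.0147, 0.1191]
tcp_rot: [-0.672, 3.069, 0.0]
force: [0.6, 0.2, -0.3]
gripper_width: 0.33
finger_force: 0.0
```

Emit:
move_arm --steps '[[[0,0,0],[0,0,0],1],[[0,0,0],[0,0,0],1],[[0,0,0],[0,0,0],1],[[0,0,0],[0,0,0],1],[[0,0,0],[0,0,0],1]]'

```text
clock: 5.35
tool_pos: [0.4844, -0.0148, 0.119]
tcp_rot: [-0.672, 3.069, -0.0]
force: [-0.0, 0.5, -1.1]
gripper_width: 0.098
finger_force: 30.0
```

Emit:
move_arm --steps '[[[0,0,-0.03],[0,0,0],1],[[0,0,-0.04],[0,0,0],1],[[0,0,-0.05],[0,0,0],1],[[0,0,0],[0,0,0],1],[[0,0,0],[0,0,0],1]]'

```text
clock: 5.85
tool_pos: [0.4838, -0.0146, 0.1785]
tcp_rot: [0.672, -3.068, -0.001]
force: [-0.0, 0.1, -4.8]
gripper_width: 0.096
finger_force: 30.0
```

Run:
```python
from h import *
plan([.483,.12,.176],114.4)
snap("scene","s2")
spots("scene",["can","can_handle"])
im=cv2.imread("pics/s2.png")[120:270,260:430]
cv2.imwrite("pics/c4.png",cv2.resize(im,None,fx=4,fy=4,interpolation=cv2.INTER_CUBIC))
```

```text
pos [ 0.4838 -0.0146  0.1785] yaw 114.7 z [-0.001  0.    -1.   ] shift [-0.1112  0.2452  0.005 ] turn z 0.004 F [-0.   0.1 -4.8] T [ 0.05  0.04 -0.02] w 0.09626915981975237 ff 29.97048318386078 t 5.85 j7 2.041779428459705
scene can 0.96 [ 0.4886 -0.0109  0.0753] [328, 222]
scene can 0.48 [ 0.6142  0.162  -0.0017] [324, 190]
scene can 0.3 [0.5907 0.0017 0.1048] [358, 193]
scene can_handle 0.72 [ 0.489  -0.0153  0.1965] [332, 182]
scene can_handle 0.59 [ 0.5476 -0.1618  0.1192] [394, 235]
scene can_handle 0.46 [0.6226 0.1619 0.1209] [328, 153]
```

View pics/c4.png

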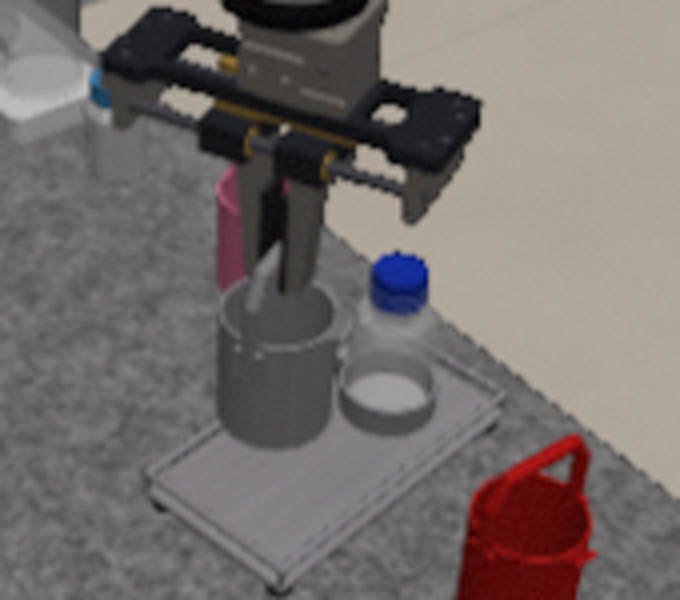

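The can is held upright (crop (275,360)), clear of the rim. Next I'll carry it to world +y and set it down.

Emit:
move_arm --steps '[[[-0.0185,0.041,0],[0,0,0],1],[[-0.0185,0.041,0],[0,0,0],1],[[-0.0185,0.041,0],[0,0,0],1],[[-0.0185,0.041,0],[0,0,0],1],[[-0.0185,0.041,0],[0,0,0],1],[[-0.0185,0.041,0],[0,0,0],1],[[0,0,0],[0,0,0],1],[[0,0,0],[0,0,0],1]]'

```text
clock: 6.8
tool_pos: [0.4826, 0.1199, 0.178]
tcp_rot: [0.673, -3.066, 0.001]
force: [0.0, -0.5, -2.7]
gripper_width: 0.099
finger_force: 30.0
```

Emit:
move_arm --steps '[[[0,0,0.04],[0,0,0],1],[[0,0,0.04],[0,0,0],1],[[0,0,0.04],[0,0,0],1],[[0,0,0.015],[0,0,0],1],[[0,0,0.008],[0,0,0],1],[[0,0,0.005],[0,0,0],1],[[0,0,0],[0,0,0],1],[[0,0,0],[0,0,0],1]]'

```text
clock: 7.6
tool_pos: [0.4838, 0.1203, 0.1058]
tcp_rot: [-0.672, 3.068, 0.0]
force: [-0.1, -0.1, -3.5]
gripper_width: 0.098
finger_force: 30.0
```

Emit:
move_arm --steps '[[[0,0,0.003],[0,0,0],1],[[0,0,0.003],[0,0,0],1],[[0,0,0],[0,0,0],1]]'

```text
clock: 7.9
tool_pos: [0.484, 0.1201, 0.103]
tcp_rot: [-0.671, 3.068, 0.0]
force: [-1.7, -1.7, 4.5]
gripper_width: 0.096
finger_force: 30.0
```

It is on the worktop, so I'll release and rise.

Emit:
move_arm --steps '[[[0,0,0],[0,0,0],-1],[[0,0,0],[0,0,0],-1],[[0,0,0],[0,0,0],-1],[[0,0,0],[0,0,0],-1],[[0,0,0],[0,0,0],-1],[[0,0,0],[0,0,0],-1],[[0,0,0],[0,0,0],-1],[[0,0,0],[0,0,0],-1]]'

```text
clock: 8.7
tool_pos: [0.4833, 0.1202, 0.1021]
tcp_rot: [-0.672, 3.069, -0.0]
force: [0.2, 0.2, -0.1]
gripper_width: 0.771
finger_force: 0.0
```

Emit:
move_arm --steps '[[[0,0,-0.02],[0,0,0],-1],[[0,0,-0.05],[0,0,0],-1],[[0,0,-0.06],[0,0,0],-1],[[0,0,-0.06],[0,0,0],-1],[[0,0,0],[0,0,0],-1]]'

```text
clock: 9.2
tool_pos: [0.486, 0.1209, 0.2016]
tcp_rot: [-0.67, 3.061, 0.002]
force: [-0.6, 0.6, 0.4]
gripper_width: 1.0
finger_force: 0.0
```

Run:
```python
from h import *
plan([.591,-.003,.2],114.4)
snap("scene","s3");snap("top","t3")
for c in("scene","top"): spots(c,["can_centre","cap_centre","bottle_cap"])
# blue cap blob in top image
im=cv2.imread("pics/t3.png")[:,:,::-1].astype(int)
m=((im[:,:,2]>im[:,:,0]+60)).astype(np.uint8)
n,l,st,c=cv2.connectedComponentsWithStats(m)
i=env.camera_info("top");R=np.array(i["R"]);C=-R.T@np.array(i["t"])
for k in range(1,n):
    if 300<c[k][0]<350 and st[k][4]>20:
        d=R.T@np.array([(c[k][0]-i["cx"])/i["fx"],(c[k][1]-i["cy"])/i["fy"],1]);print(st[k],c[k],(C+d*(.126-C[2])/d[2]))
im=cv2.imread("pics/s3.png")[90:270,230:430]
cv2.imwrite("pics/c5.png",cv2.resize(im,None,fx=3,fy=3,interpolation=cv2.INTER_CUBIC))
```

```text
pos [0.486  0.1209 0.2016] yaw 114.7 z [ 0.008  0.003 -1.   ] shift [-0.0873 -0.3129  0.0042] turn z 0.003 F [-0.6  0.6  0.4] T [ 0.04 -0.01 -0.02] w 0.9999715648471771 ff 0.0 t 9.2 j7 1.7439882525065507
scene can_centre 0.87 [0.4828 0.123  0.0411] [294, 203]
scene can_centre 0.8 [ 0.5469 -0.1696  0.0419] [391, 261]
scene can_centre 0.65 [0.6186 0.1602 0.0393] [326, 178]
scene cap_centre 0.46 [ 0.5923 -0.0041  0.1158] [361, 191]
scene bottle_cap 0.58 [ 0.5919 -0.001   0.1049] [359, 193]
top can_centre 0.58 [ 0.5488 -0.1663  0.0413] [391, 173]
top cap_centre 0.61 [0.59   0.0016 0.1161] [328, 153]
top bottle_cap 0.67 [ 0.5921 -0.0038  0.1073] [330, 153]
top bottle_cap 0.52 [ 0.4817 -0.2841  0.0025] [432, 199]
[323 146  14  13 142] [329.13380282 152.08450704] [ 0.58977381 -0.00121954  0.126     ]
```

View pics/c5.png

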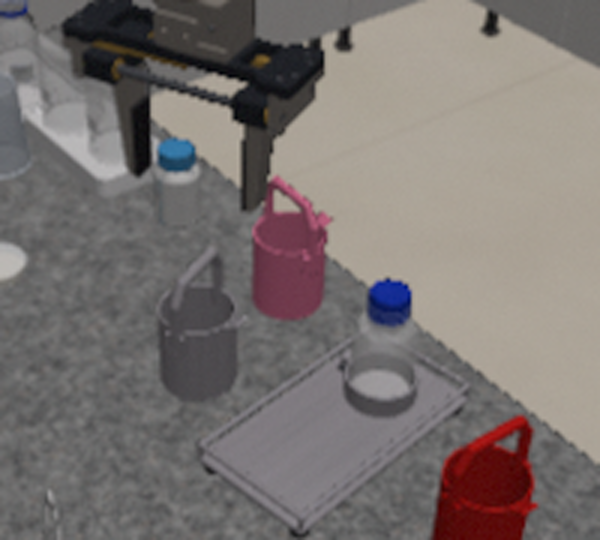

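The can stands released beside the carrier (crop (198,345)), and the blue cap is at crop (389,303), about (0.591, -0.002). Now I'll move above the cap.

Emit:
move_arm --steps '[[[-0.022,-0.078,0],[0,0,0],-1],[[-0.022,-0.078,0],[0,0,0],-1],[[-0.022,-0.078,0],[0,0,0],-1],[[-0.022,-0.078,0],[0,0,0],-1],[[0,0,0],[0,0,0],-1],[[0,0,0],[0,0,0],-1]]'

```text
clock: 10.2
tool_pos: [0.5881, -0.0039, 0.196]
tcp_rot: [0.669, -3.068, -0.0]
force: [0.0, 0.5, -0.4]
gripper_width: 1.0
finger_force: 0.0
```

Run:
```python
from h import *
plan([.591,-.002,.099],114.4)
```

```text
pos [ 0.5881 -0.0039  0.196 ] yaw 114.6 z [-0.002 -0.    -1.   ] shift [-0.0072  0.0009  0.194 ] turn z 0.002 F [ 0.   0.5 -0.4] T [ 0.11 -0.01  0.03] w 0.9996740981956531 ff 0.0 t 10.2 j7 2.0530380390629466
```

Emit:
move_arm --steps '[[[-0.006,0.001,0.05],[0,0,0],-1],[[0,0,0.05],[0,0,0],-1],[[0,0,0.05],[0,0,0],-1],[[0,0,0.03],[0,0,0],-1],[[0,0,0.013],[0,0,0],-1],[[0,0,0],[0,0,0],-1],[[0,0,0],[0,0,0],1],[[0,0,0],[0,0,0],1]]'

```text
clock: 11.0
tool_pos: [0.5918, -0.0013, 0.1018]
tcp_rot: [-0.672, 3.067, -0.0]
force: [-0.7, -0.7, -0.1]
gripper_width: 0.851
finger_force: 0.0
```

Emit:
move_arm --steps '[[[0,0,0],[0,0,0],1],[[0,0,0],[0,0,0],1],[[0,0,0],[0,0,0],1],[[0,0,0],[0,0,0],1],[[0,0,0],[0,0,0],1],[[0,0,0],[0,0,0],1],[[0,0,0],[0,0,0],1]]'

```text
clock: 11.7
tool_pos: [0.591, -0.0014, 0.1006]
tcp_rot: [0.672, -3.069, -0.0]
force: [0.5, 0.3, 0.6]
gripper_width: 0.372
finger_force: 30.0
```

Run:
```python
from h import *
plan([.591,-.002,.099],114.4)
```

```text
pos [ 0.591  -0.0014  0.1006] yaw 114.7 z [-0.  0. -1.] shift [ 0.0004 -0.0011  0.0032] turn z 0.004 F [0.5 0.3 0.6] T [0.09 0.08 0.07] w 0.3716138605996807 ff 29.999957042746246 t 11.7 j7 2.0853761864726144
```

The cap is gripped (opening 34 mm). Turning clockwise while following the pitch.

Emit:
move_arm --steps '[[[0,0,0.0002],[0,0,0.1],1],[[0,0,0.0002],[0,0,0.1],1],[[0,0,0.0002],[0,0,0.1],1],[[0,0,0.0002],[0,0,0.1],1],[[0,0,0.0002],[0,0,0.1],1],[[0,0,0.0002],[0,0,0.1],1],[[0,0,0.0002],[0,0,0.1],1],[[0,0,0.0002],[0,0,0.1],1]]'

```text
clock: 12.5
tool_pos: [0.5908, -0.002, 0.0998]
tcp_rot: [-1.187, -2.909, 0.001]
force: [-1.4, -1.4, 0.5]
gripper_width: 0.373
finger_force: 30.0
```

Run:
```python
from h import *
plan([.591,-.002,.099],114.4)
```

```text
pos [ 0.5908 -0.002   0.0998] yaw 45.6 z [-0.    -0.001 -1.   ] shift [-0.0003  0.0003  0.0017] turn z -0.801 F [-1.4 -1.4  0.5] T [-0.34  0.21  0.04] w 0.37324749167953225 ff 29.99315241118893 t 12.5 j7 1.06392525839959
```

Emit:
move_arm --steps '[[[0,0,0.0002],[0,0,0.1],1],[[0,0,0.0002],[0,0,0.1],1],[[0,0,0.0001],[0,0,0.05],1],[[0,0,0],[0,0,0],1]]'

```text
clock: 12.9
tool_pos: [0.5906, -0.0021, 0.0995]
tcp_rot: [-1.701, -2.641, 0.002]
force: [-1.8, -2.4, 2.2]
gripper_width: 0.372
finger_force: 30.0
```

Run:
```python
from h import *
plan([.591,-.002,.099],114.4)
```

```text
pos [ 0.5906 -0.0021  0.0995] yaw 24.4 z [-0.001 -0.001 -1.   ] shift [-0.0002  0.0008  0.001 ] turn z -1.047 F [-1.8 -2.4  2.2] T [-0.47  0.38 -0.03] w 0.37238190965528284 ff 30.001071556471288 t 12.9 j7 0.7550786732976078
```

Emit:
move_arm --steps '[[[0,0,0.0001],[0,0,0.05],1],[[0,0,0.0001],[0,0,0.05],1],[[0,0,0],[0,0,0],1]]'

```text
clock: 13.2
tool_pos: [0.5905, -0.002, 0.0994]
tcp_rot: [-1.892, -2.508, 0.002]
force: [-2.1, -2.3, 2.6]
gripper_width: 0.368
finger_force: 30.0
```

Run:
```python
from h import *
plan([.591,-.002,.099],114.4)
```

```text
pos [ 0.5905 -0.002   0.0994] yaw 15.9 z [-0.001 -0.001 -1.   ] shift [-0.0002  0.0009  0.0008] turn z 0.949 F [-2.1 -2.3  2.6] T [-0.57  0.54 -0.05] w 0.3680420903060404 ff 30.001084869727492 t 13.2 j7 0.6315376711781788
```

Emit:
move_arm --steps '[[[0,0,0.0001],[0,0,0.05],1],[[0,0,0.0001],[0,0,0.05],1],[[0,0,0],[0,0,0],1]]'

```text
clock: 13.5
tool_pos: [0.5905, -0.0021, 0.0993]
tcp_rot: [-2.074, -2.36, 0.002]
force: [-2.9, -2.5, 2.7]
gripper_width: 0.37
finger_force: 30.0
```

Run:
```python
from h import *
plan([.591,-.002,.099],114.4)
```

```text
pos [ 0.5905 -0.0021  0.0993] yaw 7.4 z [-0.001 -0.001 -1.   ] shift [0.     0.0011 0.0006] turn z 0.849 F [-2.9 -2.5  2.7] T [-0.68  0.68 -0.01] w 0.3702968186744868 ff 30.001248638145626 t 13.5 j7 0.507532000635137
```

Emit:
move_arm --steps '[[[0,0,0.0001],[0,0,0.05],1],[[0,0,0.0001],[0,0,0.05],1],[[0,0,0],[0,0,0],1]]'

```text
clock: 13.8
tool_pos: [0.5904, -0.002, 0.0992]
tcp_rot: [-2.244, -2.198, 0.002]
force: [-3.7, -3.6, 3.7]
gripper_width: 0.369
finger_force: 30.0
```

Run:
```python
from h import *
plan([.591,-.002,.099],114.4)
```

```text
pos [ 0.5904 -0.002   0.0992] yaw -1.2 z [-0.001 -0.001 -1.   ] shift [0.0001 0.0012 0.0004] turn z 0.75 F [-3.7 -3.6  3.7] T [-0.76  0.86 -0.03] w 0.3694963522431006 ff 30.001332953952442 t 13.8 j7 0.3834774557339888
```

Emit:
move_arm --steps '[[[0,0,0.0001],[0,0,0.05],1],[[0,0,0.0001],[0,0,0.05],1],[[0,0,0],[0,0,0],1]]'

```text
clock: 14.1
tool_pos: [0.5903, -0.002, 0.0991]
tcp_rot: [-2.402, -2.024, 0.002]
force: [-4.1, -2.6, 3.6]
gripper_width: 0.368
finger_force: 30.0
```

Run:
```python
from h import *
plan([.591,-.002,.099],114.4);print(env.state()["effort"])
```

```text
pos [ 0.5903 -0.002   0.0991] yaw -9.8 z [-0.001 -0.001 -1.   ] shift [0.0002 0.0013 0.0001] turn z 0.65 F [-4.1 -2.6  3.6] T [-0.74  1.   -0.03] w 0.36766760914862445 ff 30.001473049633205 t 14.1 j7 0.2590150310770158
[ -1.84777301 -44.8265326    9.00457889 -19.80079114  -1.15031261
  -0.74358456  -0.29665212]
```

Emit:
move_arm --steps '[[[0,0,0.0001],[0,0,0.05],1],[[0,0,0.0001],[0,0,0.05],1],[[0,0,0],[0,0,0],1]]'

```text
clock: 14.4
tool_pos: [0.5901, -0.0025, 0.099]
tcp_rot: [2.545, 1.841, -0.004]
force: [-5.0, -4.7, 5.2]
gripper_width: 0.365
finger_force: 30.0
```

Run:
```python
from h import *
plan([.591,-.002,.099],114.4);print(env.state()["effort"])
```

```text
pos [ 0.5901 -0.0025  0.099 ] yaw -18.2 z [-0.002 -0.002 -1.   ] shift [ 0.0014  0.0014 -0.0001] turn z 0.551 F [-5.  -4.7  5.2] T [-0.96  1.18  0.64] w 0.3648629662273248 ff 30.000514711719006 t 14.4 j7 0.13608402502326558
[ -1.79661971 -44.54934597   9.48830187 -19.67517257  -1.90979071
  -0.7676504   -0.99782109]
```

Emit:
move_arm --steps '[[[0,0,0.0001],[0,0,0.05],1],[[0,0,0.0001],[0,0,0.05],1],[[0,0,0],[0,0,0],1]]'

```text
clock: 14.7
tool_pos: [0.5904, -0.0018, 0.0989]
tcp_rot: [-2.676, -1.645, 0.003]
force: [-4.3, -3.2, 3.8]
gripper_width: 0.368
finger_force: 30.0
```

Run:
```python
from h import *
plan([.591,-.002,.099],114.4);print(env.state()["effort"])
```

```text
pos [ 0.5904 -0.0018  0.0989] yaw -26.8 z [-0.002 -0.001 -1.   ] shift [ 0.0002  0.0014 -0.0003] turn z 0.451 F [-4.3 -3.2  3.8] T [-0.67  1.03  0.42] w 0.3675771637120284 ff 30.000731006730348 t 14.7 j7 0.011532551259393502
[ -1.1798102  -44.29033756  10.64180732 -19.21596944  -1.47535834
  -0.80568748  -0.7904675 ]
```

The moment about the axis rose to 0.64 N·m at about -18° yaw, and then the grip slipped at 0.42 N·m. The cap has bottomed out after about 2.3 rad, which fits the stated range. Now I'll back off a quarter turn.

Emit:
move_arm --steps '[[[0,0,-0.0002],[0,0,-0.1],1],[[0,0,-0.0002],[0,0,-0.1],1],[[0,0,-0.0002],[0,0,-0.1],1],[[0,0,-0.0002],[0,0,-0.1],1],[[0,0,-0.0002],[0,0,-0.1],1],[[0,0,-0.0002],[0,0,-0.1],1]]'

```text
clock: 15.3
tool_pos: [0.5906, -0.0018, 0.0995]
tcp_rot: [-1.687, -2.65, 0.0]
force: [-3.2, -3.5, 0.6]
gripper_width: 0.373
finger_force: 30.0
```

Emit:
move_arm --steps '[[[0,0,-0.0002],[0,0,-0.1],1],[[0,0,-0.0002],[0,0,-0.1],1],[[0,0,-0.0002],[0,0,-0.1],1],[[0,0,-0.0002],[0,0,-0.1],1],[[0,0,-0.0001],[0,0,-0.06],1],[[0,0,0],[0,0,0],1],[[0,0,0],[0,0,0],1],[[0,0,0],[0,0,0],1]]'

```text
clock: 16.1
tool_pos: [0.5907, -0.0017, 0.1]
tcp_rot: [-0.707, -3.061, 0.001]
force: [-3.3, -3.6, 2.5]
gripper_width: 0.368
finger_force: 30.0
```

Run:
```python
from h import *
plan([.591,-.002,.099],64);print(env.state()["effort"])
snap("scene","s4");spots("scene",["can_centre","cap_centre"])
im=cv2.imread("pics/s4.png")[90:270,230:430]
cv2.imwrite("pics/c6.png",cv2.resize(im,None,fx=3,fy=3,interpolation=cv2.INTER_CUBIC))
```

```text
pos [ 0.5907 -0.0017  0.1   ] yaw 64.0 z [-0. -0. -1.] shift [-0.0008 -0.0004  0.0019] turn z -0.0 F [-3.3 -3.6  2.5] T [-0.63  0.71  0.01] w 0.36777761898739214 ff 30.000401793513447 t 16.1 j7 1.3330676004224766
[ -1.53317805 -47.37753868   4.41881999 -20.85635662  -0.81588881
  -0.74726298  -0.05404495]
scene can_centre 0.97 [0.4867 0.1231 0.0388] [295, 203]
scene can_centre 0.66 [ 0.5495 -0.168   0.0402] [392, 260]
scene can_centre 0.58 [0.6179 0.1599 0.0409] [326, 178]
scene cap_centre 0.37 [ 0.5888 -0.0015  0.1188] [359, 190]
```

View pics/c6.png

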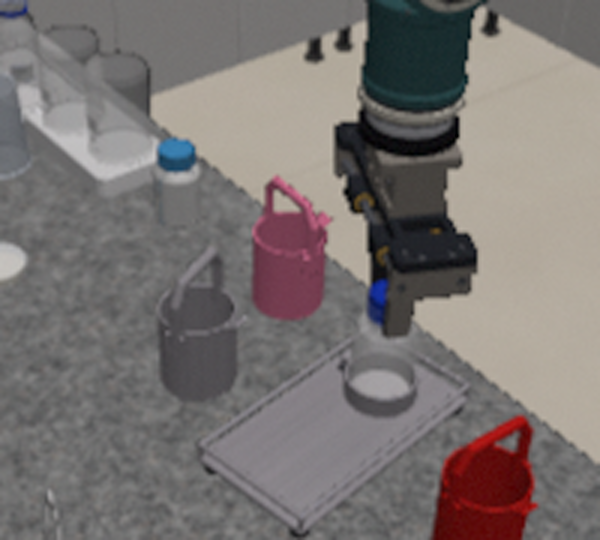

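The can stands at crop (198,345), and the gripper still holds the cap at (385,305) with 30 N, backed off 90.8°. Handing in.

```bash
python3 -c "
from workcell import env
print(env.finish_job())"
```

```text
the job is handed in; nothing more can be done
None
```

Job handed in, result not reported: the can stands upright and released on the worktop beside the carrier, and the cap was screwed to its stop, backed off about 91°, and is still gripped at 30 N.

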